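# Trip the hidden catch of a stopper box with a release pin

### The job

The small grey steel box of stoppers is latched shut. Take the release pin from its wooden holder, push it down through the long hole in the box's top and feel along the hole, pressing gently, until you find the sunken spring catch and press it so that the tray springs out. Finish with the pin back in its holder, the tray pulled all the way out, and the beaker and the amber jar left as they stand.

Things in the scene. Friction and masses are not known exactly. Their poses are not given: they have to be found in the camera images.
- box: fixed grey sheet-steel box, 158 (x) x 164 (y) x 80 mm high. Origin on the bench, straight below the middle of the hole in its top; its -x axis is the way the tray comes out, its y runs along the hole. It reaches from x = -56 (tray front) to x = +102 mm. Pressing the pin on the box or on anything inside it with more than 30 N bends it
- inner_plate (a point): point below the middle of the hole, at the height (63 mm) of the upper face of a rigid inner plate hidden by the brush seal. The plate lies along the whole hole save one opening, 12 mm long in y, whose middle lies anywhere from y = -16 to +16 mm of here, unmeasured: to be felt for. The pin stops rigidly on the plate, but sinks past it over the opening
- catch_level (a point): point below the middle of the hole (not at the catch itself), at the height (49 mm) of the flat top of the unseen sprung catch that fills the bottom of the plate's opening. Pressing it down takes 3 N to start and 5 N at 5.5 to 6 mm, where it frees the tray; 6.3 N brings it to its rigid stop at 10 mm (height 39 mm)
- hole (a point): middle of the long access hole, on the top face of the box (80 mm above the bench): 42 mm along the box's y by 13 mm along its x, through a 4 mm plate; a soft black brush seal under it hides the inside and lets the pin pass freely; axes as the box
- tray (a joint): how far the tray is out, m: 0 latched shut, 0.070 all the way out. When the catch is tripped a spring pushes it out to about 0.035; from there it is pulled, against about 2 N of friction plus up to 2 N, and stays where it is left
- tray_knob (a point): centre of the dark steel round knob's head on the tray front: 26 mm across, 25 mm long along the box's x, axis level along the box's x, 55 mm above the bench, 33 mm before the tray front; moves with the tray
- pin: loose release pin, 55 to 115 g, upright in the holder: steel shank 8 mm thick and 75 mm long with a bevelled end, then a steel flange 25 mm across and 4 mm thick, then a round wooden handle 18 mm thick and 44 mm long. Origin in the middle of the lower end of the shank; z along the pin up to the handle, top at 123 mm
- pin_tip (a point): middle of the pin's lower end (same as its origin)
- pin_grip (a point): middle of the pin's wooden handle, 101 mm above the tip
- holder: fixed wooden post 44 x 44 x 80 mm high on a 75 x 75 x 12 mm foot, with one vertical round through hole; origin on the bench below the hole. With the pin home, its flange lies on the post and its tip is 5 mm above the bench
- holder_hole (a point): middle of the mouth of the holder's hole, 80 mm above the bench; hole 13 mm across with a 2 mm bevel
- beaker: loose clear glass beaker standing on the bench, 69 mm across, 100 mm high; origin in the middle of its underside. Leave alone
- amber_jar: loose amber glass jar standing on the bench, 57 mm across, 62 mm high; origin in the middle of its underside. Leave alone
There are look-alikes about, which are no part of the job. What is shaped like the pin but purple is not meant.

How it is judged:
On the way, in this order (a step that is already met when the one before it is completed fails the run):
1. the pin's tip is down through the hole, below the rigid plate, and presses on the catch (z of pin_tip in the frame of box between 0.03 and 0.0515 m and horizontal distance between pin_tip and hole below 0.022 m and contact force between pin and box above 1 N), for 0.05 s.
2. the tray has sprung out by at least 20 mm (value of joint tray above 0.02 m), for 0.2 s.
At the end, for the whole second after the job is handed in: The tray is out by at least 62 of its 70 mm and at rest; the pin stands in the holder's hole, down to within 4 mm of home, upright within 0.12 rad, at rest and released; the beaker and the amber jar are within 20 mm of where they stood (value of joint tray above 0.062 m and horizontal distance between pin and holder_hole below 0.007 m and z of pin in the frame of holder below 0.009 m and angle between pin's own z axis and vertical below 0.12 rad and linear speed of pin below 0.02 m/s and velocity of joint tray between -0.01 and 0.01 m/s and distance of each of beaker, amber_jar from where it was at the start of the episode below 0.02 m); the robot touches nothing.
It fails at once if the pin is pressed on the box or anything in it with more than 30 N (contact force between pin and box above 30 N).
It fails at once if the beaker or the amber jar is pushed more than 20 mm away or tipped (distance of any of beaker, amber_jar from where it was at the start of the episode above 0.02 m or angle between any of beaker, amber_jar's own z axis and vertical above 0.5 rad).
It also fails if it takes over 72 s, if anything falls off the work surface, if the arm or the gripper's body presses on something with over 40 N, if the wrist force passes 120 N, or if a joint passes its speed limit or range.

### The arm

A 6-joint arm with a two-finger parallel gripper is mounted at the origin on a cart in front of the work surface, level with it; the furniture and walls round the work are solid. World frame = base frame: x ahead of the robot, y to its left, z up, the work surface at z = 0. Lengths are in m, angles in rad, forces in N, time in s.
With the tool pointing down it reaches from about 0.35 to 0.85 m from the base axis. Payload 8.1 kg.
Tool frame: the origin (TCP) lies on the centre line of the jaws, within the pads' length; the fingertips stand 14 mm ahead of it and the grasp point (between the pads) lies 5 mm behind it; z points along the fingers, y is the direction in which the jaws open and shut (so a half turn about z gives the same grasp; the last joint's range is limited). The gripper opens to 93 mm and grips with 3 to 60 N. Pads are 15 mm wide; open, the fingers measure 128 mm over their backs; the gripper's body (75 mm by 188 mm) begins 65 mm behind the grasp point.
Start: joints at [-1.27, 0.13, 1.488, -0, 1.523, -0.085], TCP at [0.226, -0.556, 0.233] pointing down, gripper open.
Joint ranges: [-2.96, 2.96], [-0.89, 2.26], [0.02, 2.5], [-1.34, 4.48], [0, 2.73], [-2.66, 2.66]. Speed limits (rad/s): [2.39, 2.39, 2.79, 3.14, 3.14, 3.14].

### API

Orientations are given as a rotation vector (axis times angle).
In Python, from plant import robot gives the robot as it stands.
- The arm moves only by the tool jog_arm, never from a script. Its argument "steps" is a list of rows, each a list of 7 numbers: the closure, from 0 (fully open) to 1 (shut), then the shift along the tool's x, y, z in m, then the turn, a rotation vector about the tool's x, y, z in rad. In form: [[jaw, tx, ty, tz, rx, ry, rz], ...]. A call has 1 to 5 rows; each row is the pose to reach, as a shift and turn from the pose measured when the call began, along the tool's axes at that moment; what a row does not reach only later rows make up. A row lasts 1/8 s, in which the tool goes at most 62.5 mm and 10.7 degrees, less where a joint would pass 70% of its speed; a pose out of reach is approached as far as the arm can. A call with a gripper value outside its range is refused whole. The fingers move at their own pace and stop on an object; "force" is the grip in N (left out, the last holds). Time passes only in rows, so rows that repeat a pose let the fingers close. It gives the time, the measured TCP pose, the force and the opening at its end, in the units of the state.
- robot.read_state(): the state, without advancing time (a new reading comes with each control period).
- robot.read_camera(name): name is "scene" or "side" or "wrist"; returns a dict with "image" (420x560x3 uint8, red, green, blue), "mtx" (3x3 intrinsics, pixels), "extrinsics" (4x4, takes a point from camera to world coordinates); the wrist camera has in their place "tool_from_camera" (4x4, takes a point from camera to tool coordinates, whose origin is the TCP and whose axes are the flange's). Camera axes: x right, y down, z forward; pixel columns grow to the right and rows downward; lengths in m; the calibration is good to about 2 mm. The wrist camera is an equidistant fisheye: a pixel r from the principal point sees the ray r / f radians off the axis. A picture is of the moment at which its call begins: read the wrist's pose just before it. There is no depth.
- robot.close_job(): hands the job in, once; it reports no verdict.
The state is a dict: "t": time; "q": joint angles; "dq": joint speeds; "joint_torque": joint torques, N m; "tool_pos": TCP position; "orientation": TCP orientation; "force": force on the tool from outside, world axes, zero at the start; "wrist_torque": the same for the moment, N m; "opening": finger opening in m.
Only numpy, scipy, OpenCV 4.12 (cv2) and the standard library are available. Lean on these libraries where they do the work, as an engineer would, in place of code of your own. Each camera call takes 0.05 s, during which the arm holds its last target.

## Working session

There is one attempt and no reset: what is moved stays moved. The work goes in short steps, Python scripts to look and compute and a tool call to move; the robot and the scene stay as the last step left them, time stands still between calls to the robot, and variables do not carry over. Pictures are saved under pics/ and viewed, and the job is handed in when it is done.

Besides the shell and the picture viewer there is one more tool, called after ">>>" by a JSON object that holds its "method" and its "body", one argument or row to a line. jog_arm: Moves the arm, as the interface text tells. Its arguments: {"type":"object","properties":{"steps":{"type":"array"},"force":{"type":"number"}},"required":["steps"]}

```bash
ls; mkdir -p pics; python3 - <<'E'
from plant import robot
import cv2
print(robot.read_state())
for n in ["scene","side","wrist"]:
    c=robot.read_camera(n); cv2.imwrite(f"pics/{n}0.png",c["image"][:,:,::-1])
    print(n,{k:v for k,v in c.items() if k!="image"})
E
```

```text
pics
{'t': 0.0, 'q': array([-1.27037646e+00,  1.31160078e-01,  1.48929153e+00,  1.04428965e-05,
        1.52298905e+00, -8.54008720e-02]), 'dq': array([-0.00137117, -0.00172119,  0.0024089 ,  0.00017941,  0.00138141,
        0.00141515]), 'joint_torque': array([ 8.64028789e-04, -5.59842467e+01, -4.91760135e+01,  7.67281372e-02,
        3.48886556e-02, -1.61087082e-04]), 'tool_pos': array([ 0.22565281, -0.55535898,  0.23158135]), 'orientation': array([-3.08151324e+00, -6.01940601e-01,  2.95020560e-04]), 'force': array([-0.27541637,  0.11746101,  0.00752627]), 'wrist_torque': array([0.02703656, 0.00505425, 0.00884907]), 'opening': 0.09293212714262743}
scene {'mtx': array([[416.44890054,   0.        , 276.09704697],
       [  0.        , 416.44890054, 205.52419717],
       [  0.        ,   0.        ,   1.        ]]), 'extrinsics': array([[ 0.79986223, -0.47761506,  0.3634615 ,  0.22713989],
       [-0.60011694, -0.62741612,  0.49619419, -0.36717353],
       [-0.00894821, -0.61500639, -0.78847135,  0.78766461],
       [ 0.        ,  0.        ,  0.        ,  1.        ]])}
side {'mtx': 
[... 245 characters left out ...]
4872,  0.58486382, -0.69850042,  0.85381128],
       [ 0.01807701, -0.76131468, -0.64813053,  0.83068047],
       [ 0.        ,  0.        ,  0.        ,  1.        ]])}
wrist {'mtx': array([[325.1922621 ,   0.        , 282.38305365],
       [  0.        , 325.1922621 , 204.94099009],
       [  0.        ,   0.        ,   1.        ]]), 'tool_from_camera': array([[ 4.52737787e-04, -9.70426041e-01, -2.41398208e-01,
         6.61968495e-02],
       [ 9.99999714e-01,  2.93077362e-04,  6.97303245e-04,
        -1.57730566e-04],
       [-6.05932878e-04, -2.41398455e-01,  9.70425896e-01,
        -1.51835784e-01],
       [ 0.00000000e+00,  0.00000000e+00,  0.00000000e+00,
         1.00000000e+00]])}
```

View pics/scene0.png

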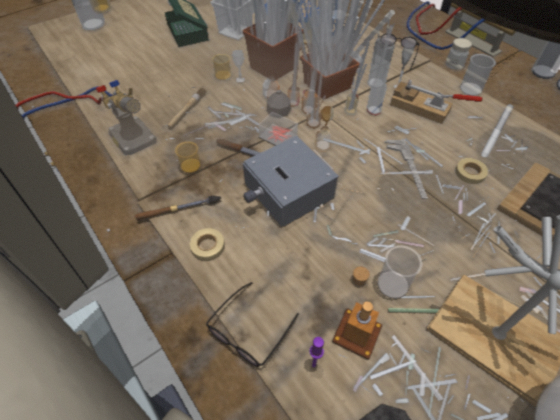

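View pics/side0.png

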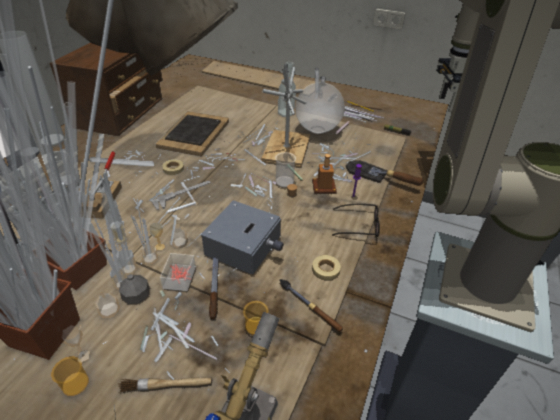

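View pics/wrist0.png

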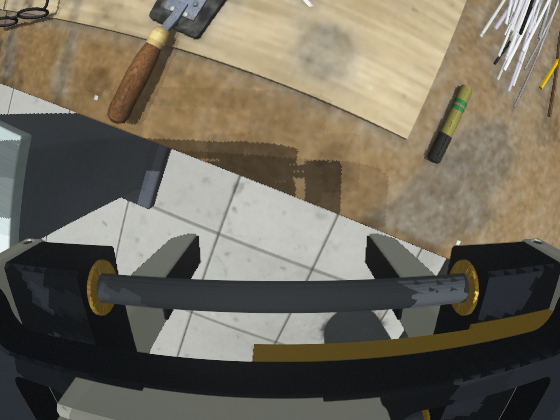

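The scene view shows the box at about (290,180) with its hole at (282,173) and knob at (252,196). The holder with the pin is at (360,325), a purple pin-like thing at (317,348), the beaker at (397,275), and an amber jar at (188,155). I'll crop in close on these.

```bash
cat > h.py <<'E'
import numpy as np, cv2
from scipy.spatial.transform import Rotation as R
def ray(c,u,v):
    d=np.linalg.inv(c["mtx"])@[u,v,1.]; T=c["extrinsics"]
    return T[:3,3],T[:3,:3]@(d/np.linalg.norm(d))
def onz(c,u,v,z):
    o,d=ray(c,u,v); return o+d*(z-o[2])/d[2]
def tri(c1,p1,c2,p2):
    o1,d1=ray(c1,*p1);o2,d2=ray(c2,*p2)
    s=np.linalg.lstsq(np.c_[d1,-d2],o2-o1,rcond=None)[0]
    a=o1+s[0]*d1;b=o2+s[1]*d2
    return (a+b)/2,np.linalg.norm(a-b)
def proj(c,p):
    T=c["extrinsics"];q=c["mtx"]@(T[:3,:3].T@(np.array(p)-T[:3,3]));return q[:2]/q[2]
def wray(c,st,u,v):
    K=c["mtx"];x=(u-K[0,2])/K[0,0];y=(v-K[1,2])/K[1,1];r=np.hypot(x,y)+1e-12
    d=np.array([np.sin(r)*x/r,np.sin(r)*y/r,np.cos(r)])
    T=c["tool_from_camera"];Rw=R.from_rotvec(st["orientation"]).as_matrix()
    return Rw@T[:3,3]+st["tool_pos"],Rw@T[:3,:3]@d
def wonz(c,st,u,v,z):
    o,d=wray(c,st,u,v); return o+d*(z-o[2])/d[2]
def crop(im,x0,y0,x1,y1,s):
    return cv2.resize(im[y0:y1,x0:x1,::-1],None,fx=s,fy=s,interpolation=cv2.INTER_CUBIC)
E
python3 - <<'E'
from h import *
def c(n,x0,y0,x1,y1,s,o):
    im=cv2.imread(f"pics/{n}0.png")[:,:,::-1]; cv2.imwrite(f"pics/{o}.png",crop(im,x0,y0,x1,y1,s))
c("scene",300,240,430,370,4,"cs1"); c("scene",230,120,350,230,5,"cs2"); c("side",270,140,400,210,6,"cd1"); c("side",190,190,295,290,6,"cd2")
E
```

```text
(no output)
```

View pics/cs1.png

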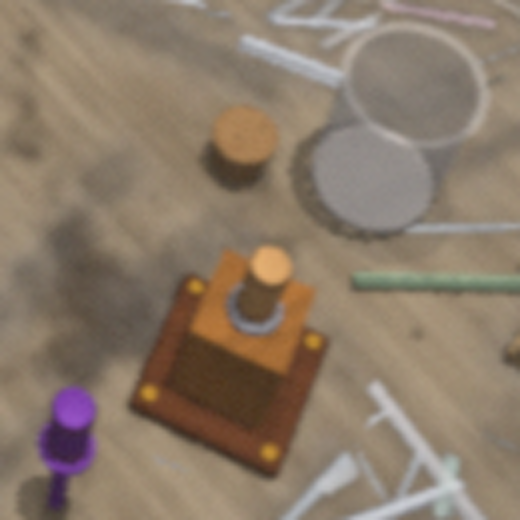

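View pics/cs2.png

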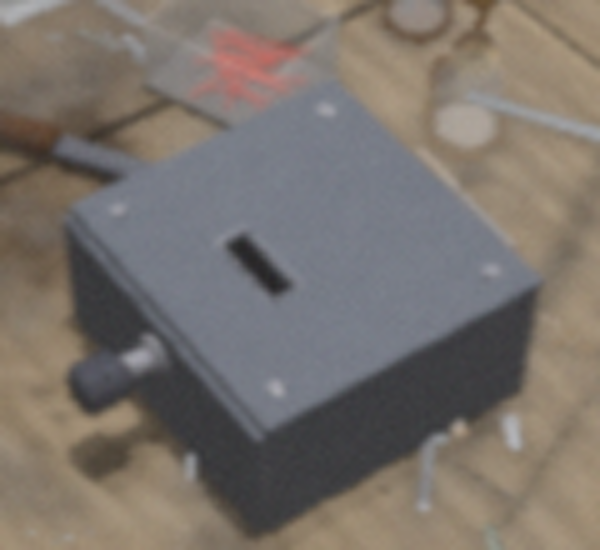

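View pics/cd1.png

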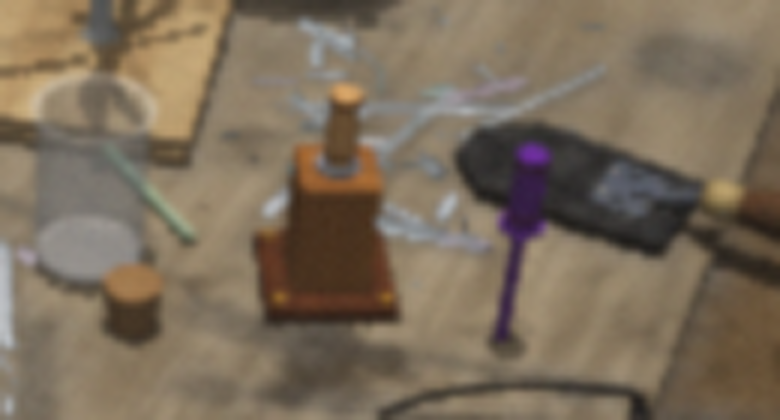

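View pics/cd2.png

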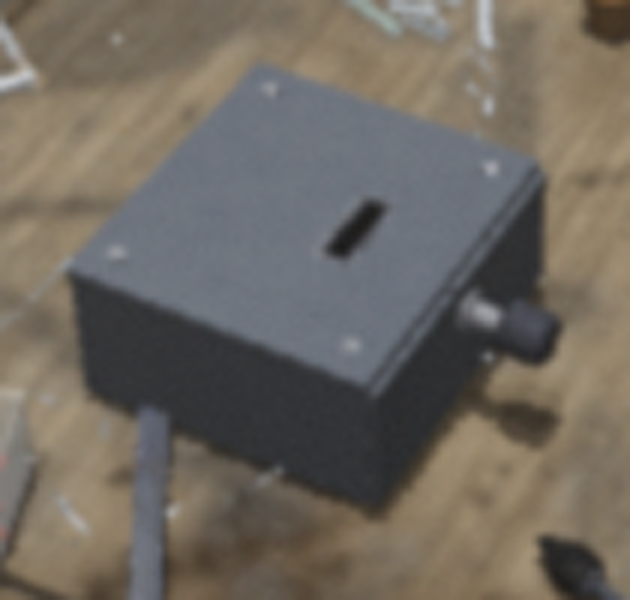

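```bash
python3 - <<'E'
from plant import robot
from h import *
np.set_printoptions(precision=4,suppress=True)
S=robot.read_camera("scene");D=robot.read_camera("side")
f=lambda x,y,s,ox,oy:((x+.5)/s-.5+ox,(y+.5)/s-.5+oy)
s1=lambda x,y:f(x,y,4,300,240)
s2=lambda x,y:f(x,y,5,230,120)
d1=lambda x,y:f(x,y,6,270,140)
d2=lambda x,y:f(x,y,6,190,190)
def both(n,a,b,z):
    print(n,"scene",onz(S,*a,z)[:2],"side",onz(D,*b,z)[:2],"tri",*tri(S,a,D,b))
both("pintop",s1(271,264),d1(347,95),.128)
both("flange",s1(257,309),d1(339,165),.084)
both("hole",s2(259,264),d2(356,229),.08)
both("hole -",s2(237,236),d2(375,202),.08)
both("hole +",s2(282,292),d2(336,255),.08)
both("c far",s2(335,82),d2(72,270),.08)
both("c right",s2(540,285),d2(262,65),.08)
both("c near",s2(262,437),d2(545,163),.08)
both("c left",s2(70,212),d2(372,390),.08)
both("knob",s2(97,383),d2(532,332),.055)
both("beaker base",s1(373,178),d1(90,250),.003)
both("beaker rim",s1(415,85),d1(95,103),.1)
print("cork",onz(S,*s1(244,135),.02), "purple top",tri(S,s1(74,405),D,d1(534,155)))
print("amber",onz(S,188,150,.06),onz(D,256,308,.06))
for n,p in dict(brn=(225,68),).items(): print(n,onz(S,*p,0.05))
E
```

```text
pintop scene [ 0.5252 -0.2168] side [ 0.5245 -0.2131] tri [ 0.5257 -0.2164  0.126 ] 0.0007733739873974752
flange scene [ 0.5251 -0.2183] side [ 0.5239 -0.2119] tri [ 0.526  -0.2176  0.0803] 0.0012637877420781784
hole scene [0.621 0.148] side [0.6205 0.1489] tri [0.621  0.1483 0.0795] 0.00045737898244534945
hole - scene [0.6235 0.1682] side [0.6209 0.1291] tri [0.61   0.1508 0.1027] 0.001318397610628383
hole + scene [0.6188 0.128 ] side [0.6208 0.1678] tri [0.633  0.1454 0.0553] 0.000760638042714819
c far scene [0.7248 0.2221] side [0.7216 0.2264] tri [0.7249 0.2236 0.0775] 0.002796879111178849
c right scene [0.7147 0.0602] side [0.7153 0.0646] tri [0.7168 0.0619 0.0773] 0.0003457698735527297
c near scene [0.561  0.0673] side [0.5615 0.071 ] tri [0.5623 0.0687 0.0777] 0.00035466921587014614
c left scene [0.5704 0.2281] side [0.5691 0.2341] tri [0.5714 0.2309 0.0764] 0.001315704116875588
knob scene [0.532  0.1527] side [0.5316 0.1515] tri [0.5315 0.1521 0.0558] 0.00032717719491456116
beaker base scene [ 0.6576 -0.1859] side [ 0.656  -0.1837] tri [ 0.6575 -0.1857  0.0017] 0.0014327594701275728
beaker rim scene [ 0.656  -0.1865] side [ 0.6581 -0.1873] tri [ 0.657  -0.1864  0.1001] 0.0017644062999876032
cork [ 0.6133 -0.1325  0.02  ] purple top (array([ 0.4213, -0.2112,  0.1218]), np.float64(0.0007476930168503499))
amber [0.4935 0.3628 0.06  ] [0.4938 0.3611 0.06  ]
brn [0.7612 0.6138 0.05  ]
```

Two things could be taken for the pin: the wooden-handled one with a steel flange in the holder (scene 367,306), and the purple one (318,341). The close crop shows the wooden-handled one is the one meant, measured at about (0.525, -0.216), with its top at z 0.126 against an expected 0.128. The two views of the box hole agree at (0.621, 0.148, 0.0795). I'll check the stand for clearance and then compute the first move.

```bash
cat >> h.py <<'E'
def goal(st,p,yaw):
    """tool-frame shift and turn to reach world TCP p, tool down with tool x at yaw"""
    Rn=R.from_rotvec(st["orientation"]); x=np.array([np.cos(yaw),np.sin(yaw),0]);z=np.array([0,0,-1.])
    Rg=R.from_matrix(np.c_[x,np.cross(z,x),z])
    return Rn.inv().apply(np.array(p)-st["tool_pos"]),(Rn.inv()*Rg).as_rotvec()
def gp(p,yaw=-0.054):
    from plant import robot
    np.set_printoptions(precision=4,suppress=True)
    s=robot.read_state();a=goal(s,p,yaw);print("t",round(s["t"],2),"pos",s["tool_pos"],"F",s["force"],"op",round(s["opening"],4),"q",s["q"]);print("go",a[0],a[1])
E
python3 - <<'E'
from plant import robot
from h import *
S=robot.read_camera("scene");D=robot.read_camera("side")
print(onz(S,500,333,.02),onz(D,288,150,.02))
print(tri(S,(520,243),D,(288,93)))
im=S["image"];cv2.imwrite("pics/st1.png",np.hstack([crop(im,420,200,560,360,3.5),crop(D["image"],240,60,340,180,3.5)[:560]]) if 0 else crop(im,420,200,560,380,3))
cv2.imwrite("pics/st2.png",crop(D["image"],240,50,350,180,4))
gp((.525,-.216,.2))
E
```

```text
[ 0.73340171 -0.38165092  0.02      ] [ 0.7135398  -0.34755294  0.02      ]
(array([ 0.71101296, -0.3126684 ,  0.2622614 ]), np.float64(0.006347225381757462))
t 0.35 pos [ 0.2258 -0.5558  0.2324] F [-0.3094  0.4506  0.4114] op 0.093 q [-1.2704  0.1306  1.4884  0.      1.523  -0.0854]
go [ 0.4051 -0.2022  0.0325] [-0.0005  0.0001  0.4398]
```

View pics/st1.png

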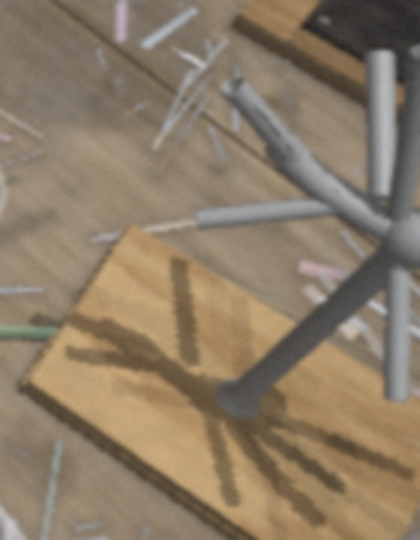

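View pics/st2.png

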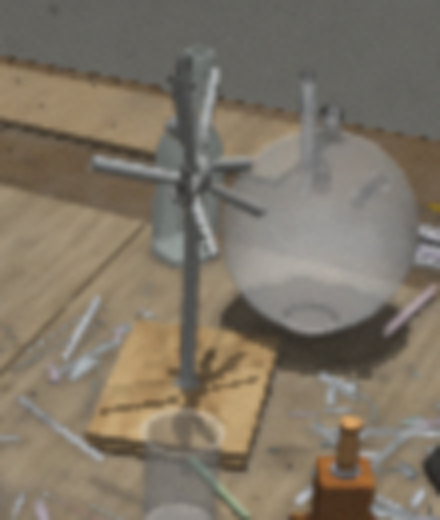

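>>> {"method": "jog_arm", "body": {
  "steps": [
    [0, 0.405, -0.202, 0.0, 0, 0, 0.44],
    [0, 0.405, -0.202, 0.0, 0, 0, 0.44],
    [0, 0.405, -0.202, 0.0, 0, 0, 0.44],
    [0, 0.405, -0.202, 0.0, 0, 0, 0.44],
    [0, 0.405, -0.202, 0.0, 0, 0, 0.44]
  ]
}}

```text
t: 0.98
tool_pos: [0.4306, -0.3232, 0.2328]
orientation: [3.14, -0.086, 0.001]
force: [1.4, -0.4, 0.1]
opening: 0.093
```

>>> {"method": "jog_arm", "body": {
  "steps": [
    [0, 0.1, -0.05, 0.0, 0, 0, 0],
    [0, 0.1, -0.05, 0.0, 0, 0, 0]
  ]
}}

```text
t: 1.23
tool_pos: [0.535, -0.2771, 0.2332]
orientation: [3.14, -0.084, 0.002]
force: [0.4, -0.5, -0.1]
opening: 0.0928
```

```bash
python3 - <<'E'
from h import *
gp((.525,-.216,.16))
E
```

```text
t 1.23 pos [ 0.535  -0.2771  0.2332] F [ 0.3516 -0.4512 -0.0821] op 0.0928 q [-0.5631  0.1357  1.4814  0.0002  1.5232  1.0611]
go [-0.0134 -0.0605  0.0732] [ 0.0004 -0.0012  0.0006]
```

>>> {"method": "jog_arm", "body": {
  "steps": [
    [0, -0.013, -0.06, 0.02, 0, 0, 0],
    [0, -0.013, -0.06, 0.02, 0, 0, 0],
    [0, -0.013, -0.06, 0.02, 0, 0, 0]
  ]
}}

```text
t: 1.6
tool_pos: [0.5253, -0.2164, 0.2134]
orientation: [3.14, -0.082, 0.002]
force: [1.1, -0.2, 1.1]
opening: 0.0931
```

```bash
python3 - <<'E'
from h import *
from plant import robot
gp((.525,-.216,.1))
c=robot.read_camera("wrist");cv2.imwrite("pics/w1.png",c["image"][:,:,::-1])
E
```

```text
t 1.6 pos [ 0.5253 -0.2164  0.2134] F [ 1.1123 -0.1933  1.1155] op 0.0931 q [-0.4808  0.0525  1.606  -0.0003  1.4814  1.1423]
go [-0.0005 -0.0005  0.1134] [ 0.001  -0.0015  0.0016]
```

View pics/w1.png

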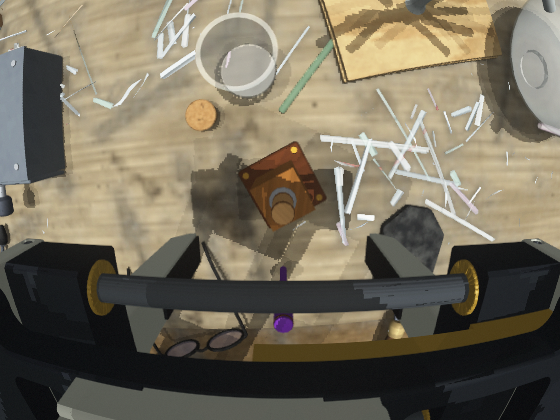

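The wrist view shows the pin top at (283,213), between the fingers, and the purple pin at (284,325) behind it.

```bash
python3 - <<'E'
from h import *
from plant import robot
np.set_printoptions(precision=4,suppress=True)
s=robot.read_state();c=robot.read_camera("wrist")
print("top",wonz(c,s,283,213,.128),"flange",wonz(c,s,284,199,.084))
cv2.imwrite("pics/w2.png",crop(c["image"],220,130,350,250,5))
E
```

```text
top [ 0.5265 -0.2181  0.128 ] flange [ 0.5274 -0.2192  0.084 ]
```

View pics/w2.png

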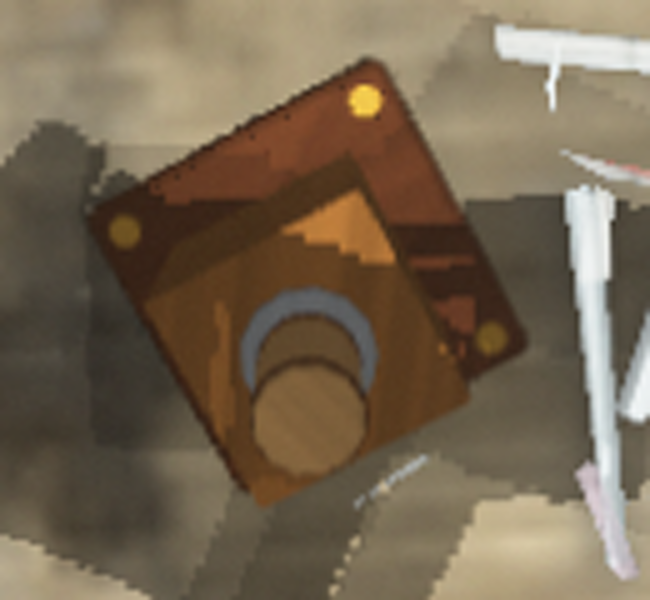

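>>> {"method": "jog_arm", "body": {
  "steps": [
    [0, 0.001, 0.001, 0.05, 0, 0, 0],
    [0, 0.001, 0.001, 0.1, 0, 0, 0],
    [0, 0.001, 0.001, 0.109, 0, 0, 0],
    [0, 0.001, 0.001, 0.109, 0, 0, 0],
    [0, 0.001, 0.001, 0.109, 0, 0, 0]
  ]
}}

```text
t: 2.33
tool_pos: [0.5286, -0.2203, 0.1085]
orientation: [3.137, -0.086, 0.011]
force: [-0.0, 0.7, -0.2]
opening: 0.0931
```

>>> {"method": "jog_arm", "body": {
  "steps": [
    [1, 0, 0, 0, 0, 0, 0],
    [1, 0, 0, 0, 0, 0, 0],
    [1, 0, 0, 0, 0, 0, 0],
    [1, 0, 0, 0, 0, 0, 0],
    [1, 0, 0, 0, 0, 0, 0]
  ],
  "force": 40
}}

```text
t: 2.95
tool_pos: [0.5285, -0.2202, 0.1083]
orientation: [3.137, -0.086, 0.011]
force: [-0.5, -0.4, -0.5]
opening: 0.0478
```

>>> {"method": "jog_arm", "body": {
  "steps": [
    [1, 0, 0, 0, 0, 0, 0],
    [1, 0, 0, 0, 0, 0, 0],
    [1, 0, 0, 0, 0, 0, 0]
  ]
}}

```text
t: 3.32
tool_pos: [0.5286, -0.22, 0.1083]
orientation: [3.137, -0.086, 0.011]
force: [0.2, 6.6, 0.6]
opening: 0.018
```

```bash
python3 - <<'E'
from h import *
gp((.526,-.2175,.24))
E
```

```text
t 3.33 pos [ 0.5286 -0.22    0.1083] F [0.2114 6.6316 0.6069] op 0.018 q [-0.484   0.1425  1.7074  0.0002  1.2841  1.1415]
go [-0.0018 -0.0019 -0.1317] [ 0.0031 -0.007  -0.0007]
```

Gripped at an opening of 18 mm, which matches the handle. There is 6.6 N sideways, so I'll shift about 2 mm to relieve it and then lift.

>>> {"method": "jog_arm", "body": {
  "steps": [
    [1, -0.001, -0.002, 0, 0.003, -0.007, 0],
    [1, -0.001, -0.002, 0, 0.003, -0.007, 0]
  ]
}}

```text
t: 3.58
tool_pos: [0.5276, -0.2177, 0.1083]
orientation: [-3.14, 0.086, 0.001]
force: [-0.6, 1.0, 1.4]
opening: 0.0174
```

```bash
python3 - <<'E'
from h import *
gp((.526,-.2175,.24))
E
```

```text
t 3.58 pos [ 0.5276 -0.2177  0.1083] F [-0.589   0.9617  1.4376] op 0.0174 q [-0.4812  0.1457  1.7039 -0.      1.2925  1.1442]
go [-0.0017 -0.0002 -0.1317] [-0.0002  0.0005 -0.0006]
```

>>> {"method": "jog_arm", "body": {
  "steps": [
    [1, 0, 0, -0.04, 0, 0, 0],
    [1, 0, 0, -0.09, 0, 0, 0],
    [1, 0, 0, -0.14, 0, 0, 0],
    [1, 0, 0, -0.14, 0, 0, 0]
  ]
}}

```text
t: 4.08
tool_pos: [0.5301, -0.2191, 0.2541]
orientation: [3.136, -0.086, 0.013]
force: [1.2, -0.3, -0.3]
opening: 0.0172
```

```bash
python3 - <<'E'
from h import *
from plant import robot
gp((.621,.148,.24))
for n in("scene","side"):
    c=robot.read_camera(n);
    cv2.imwrite(f"pics/l_{n}.png",crop(c["image"],*((300,200,480,360) if n=="scene" else (250,60,430,220)),4))
    T=np.array([.5276,-.2177,.2483-.1033]);print(n,proj(c,T))
E
```

```text
t 4.08 pos [ 0.5301 -0.2191  0.2541] F [ 1.1525 -0.3162 -0.3152] op 0.0172 q [-0.4812  0.0421  1.5426 -0.0002  1.5479  1.1442]
go [ 0.0706 -0.3716  0.0133] [ 0.0038 -0.0081 -0.0006]
scene [370.4644 300.8454]
side [327.4909 149.925 ]
```

View pics/l_scene.png

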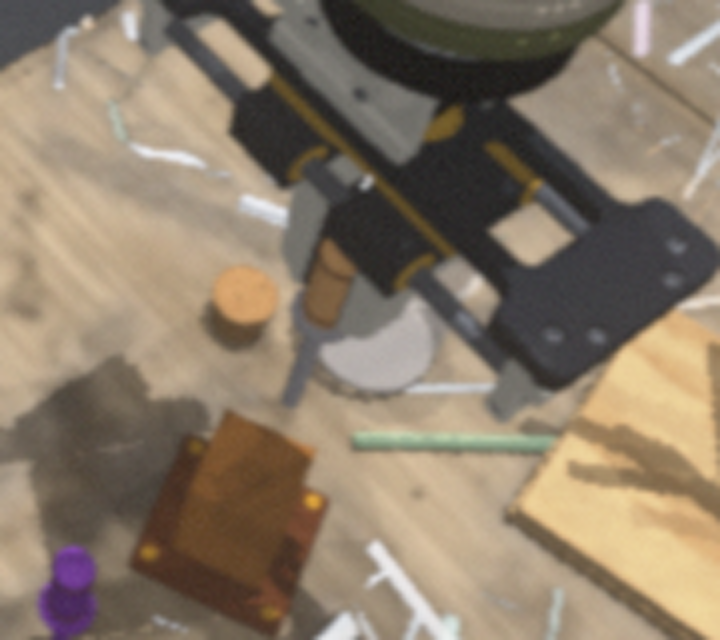

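View pics/l_side.png

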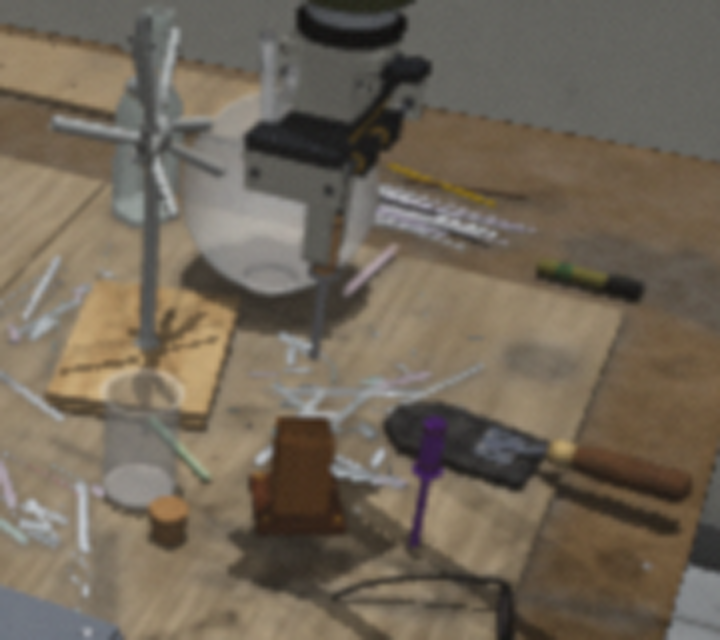

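The pin is lifted and upright, with its tip at scene (372,300) and side (328,149), close to the prediction. Next I'll carry it over the hole.

>>> {"method": "jog_arm", "body": {
  "steps": [
    [1, 0.07, -0.372, 0.013, 0.004, -0.008, 0],
    [1, 0.07, -0.372, 0.013, 0.004, -0.008, 0],
    [1, 0.07, -0.372, 0.013, 0.004, -0.008, 0],
    [1, 0.07, -0.372, 0.013, 0.004, -0.008, 0],
    [1, 0.07, -0.372, 0.013, 0.004, -0.008, 0]
  ]
}}

```text
t: 4.8
tool_pos: [0.6013, 0.0874, 0.2349]
orientation: [-3.137, 0.086, 0.018]
force: [0.9, -0.1, -0.7]
opening: 0.0171
```

```bash
python3 - <<'E'
from h import *
gp((.621,.148,.22))
E
```

```text
t 4.8 pos [0.6013 0.0874 0.2349] F [ 0.8562 -0.0672 -0.6876] op 0.0171 q [0.0573 0.1601 1.4515 0.0043 1.5409 1.6827]
go [ 0.0166 -0.0616  0.0149] [-0.0031  0.0114 -0.0008]
```

>>> {"method": "jog_arm", "body": {
  "steps": [
    [1, 0.0166, -0.062, 0.005, -0.003, 0.011, 0],
    [1, 0.0166, -0.062, 0.005, -0.003, 0.011, 0],
    [1, 0.0166, -0.062, 0.005, -0.003, 0.011, 0],
    [1, 0.0166, -0.062, 0.005, -0.003, 0.011, 0]
  ]
}}

```text
t: 5.3
tool_pos: [0.6208, 0.1469, 0.2292]
orientation: [3.14, -0.088, -0.003]
force: [0.6, -0.5, -0.8]
opening: 0.0169
```

```bash
python3 - <<'E'
from h import *
from plant import robot
gp((.621,.148,.22))
for n in("scene","side","wrist"):
    c=robot.read_camera(n);
    b=dict(scene=(220,90,350,220),side=(190,150,320,280),wrist=(200,120,360,280))[n]
    cv2.imwrite(f"pics/m_{n}.png",crop(c["image"],*b,5 if n!="wrist" else 4))
E
```

```text
t 5.3 pos [0.6208 0.1469 0.2292] F [ 0.6216 -0.5082 -0.7781] op 0.0169 q [ 0.1521  0.2355  1.3765 -0.0002  1.5312  1.7792]
go [ 0.0001 -0.0011  0.0092] [ 0.0006  0.0016 -0.0023]
```

View pics/m_scene.png

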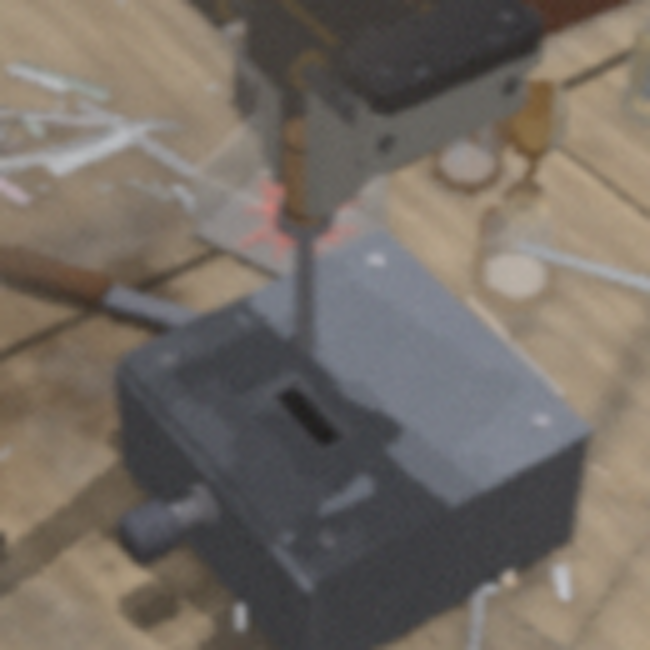

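View pics/m_side.png

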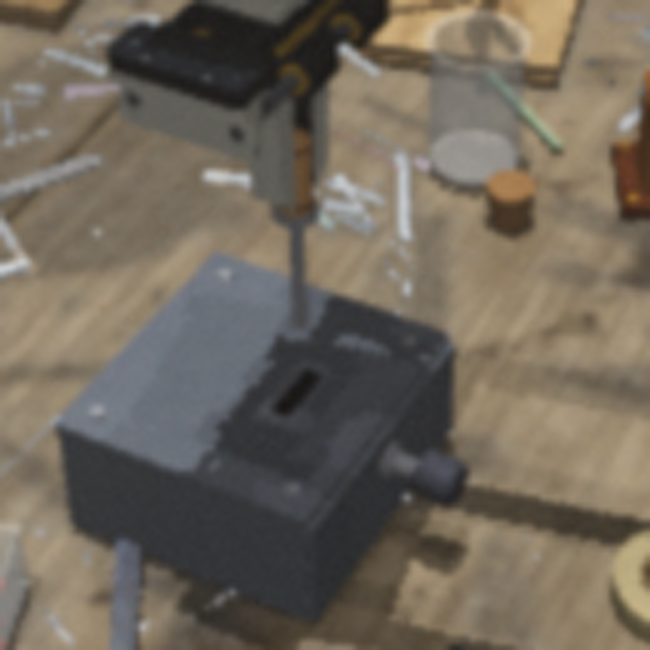

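View pics/m_wrist.png

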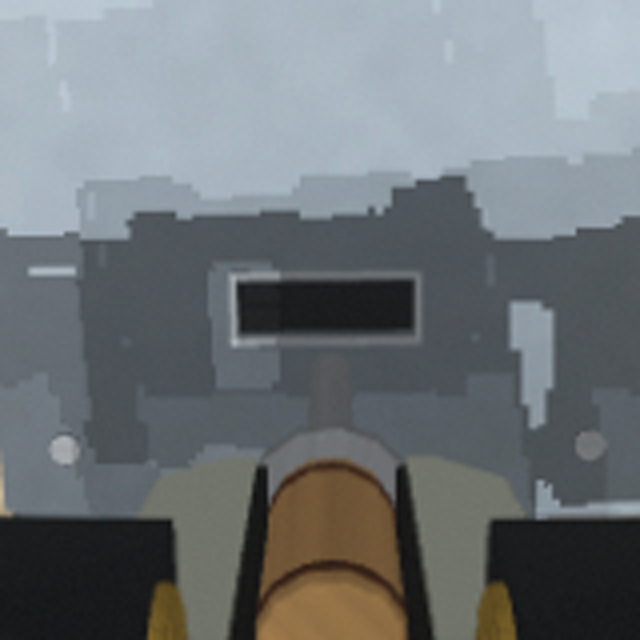

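```bash
python3 - <<'E'
from h import *
from plant import robot
np.set_printoptions(precision=4,suppress=True)
s=robot.read_state();c=robot.read_camera("wrist")
S=robot.read_camera("scene");D=robot.read_camera("side")
g=lambda x,y:((x+.5)/4-.5+200,(y+.5)/4-.5+120)
for p in [(237,279),(415,279),(415,334),(237,334),(326,306)]: print(wonz(c,s,*g(*p),.08))
print("tip wrist",wonz(c,s,*g(331,362),.126), tri(S,((306.5)/5-.5+220,(356.5)/5-.5+90),D,((297.5)/5-.5+190,(327)/5-.5+150)))
print("hole again",tri(S,(308.5/5-.5+220,417/5-.5+90),D,(297.5/5-.5+190,393/5-.5+150)))
E
```

```text
[0.6288 0.1687 0.08  ]
[0.6264 0.1266 0.08  ]
[0.613  0.1272 0.08  ]
[0.6154 0.1697 0.08  ]
[0.6211 0.148  0.08  ]
tip wrist [0.6194 0.147  0.126 ] (array([0.6191, 0.1458, 0.1229]), np.float64(0.003559999334703334))
hole again (array([0.6206, 0.1483, 0.0782]), np.float64(9.452099893540101e-05))
```

The hole measures 42 x 13.4 mm, centred at (0.621, 0.148), with yaw about -0.056. The tip is about 1.5 mm short in x. I'll lower to just above the hole and check.

>>> {"method": "jog_arm", "body": {
  "steps": [
    [1, 0.0015, -0.001, 0.02, 0.0006, 0.002, -0.002],
    [1, 0.0015, -0.001, 0.036, 0.0006, 0.002, -0.002],
    [1, 0.0015, -0.001, 0.036, 0.0006, 0.002, -0.002]
  ]
}}

```text
t: 5.98
tool_pos: [0.6211, 0.1483, 0.1908]
orientation: [3.14, -0.085, -0.005]
force: [1.1, -0.6, -2.2]
opening: 0.0174
```

```bash
python3 - <<'E'
from h import *
from plant import robot
gp((.6225,.148,.18))
for n in("scene","side","wrist"):
    c=robot.read_camera(n);
    b=dict(scene=(240,130,330,220),side=(210,180,300,270),wrist=(200,120,360,280))[n]
    cv2.imwrite(f"pics/n_{n}.png",crop(c["image"],*b,4))
cv2.imwrite("pics/n.png",np.hstack([cv2.imread("pics/n_scene.png"),cv2.imread("pics/n_side.png")]))
E
```

```text
t 5.97 pos [0.6211 0.1483 0.1908] F [ 1.1077 -0.6064 -2.2242] op 0.0174 q [0.1539 0.2576 1.421  0.0003 1.4661 1.7785]
go [0.0015 0.0002 0.0108] [0.0003 0.0031 0.0001]
```

View pics/n.png

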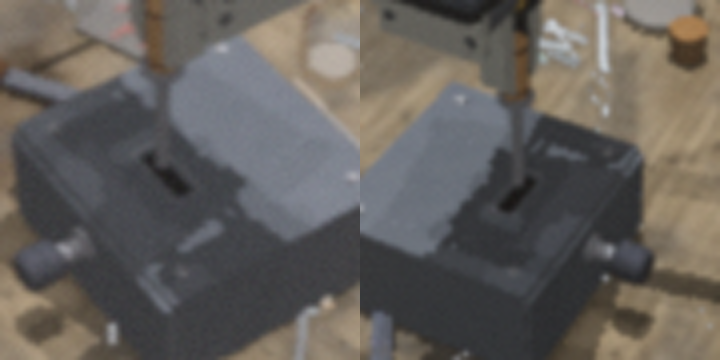

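View pics/n_wrist.png

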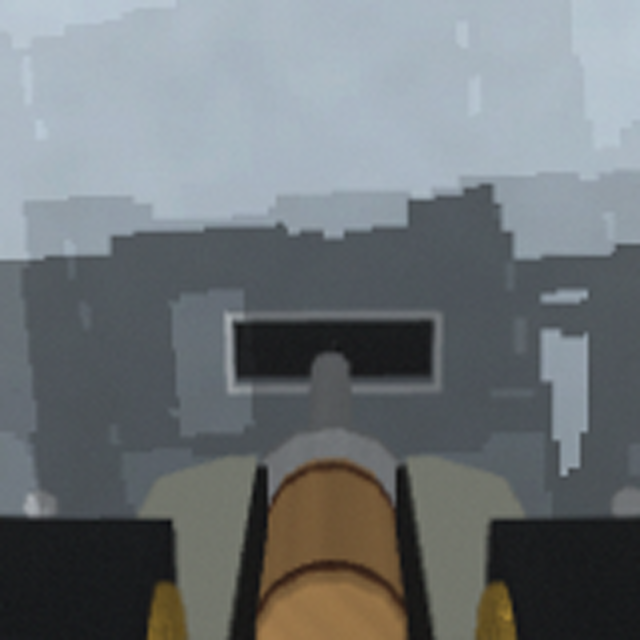

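```bash
python3 - <<'E'
from h import *
from plant import robot
np.set_printoptions(precision=4,suppress=True)
s=robot.read_state();c=robot.read_camera("wrist")
g=lambda x,y:((x+.5)/4-.5+200,(y+.5)/4-.5+120)
print("hole",wonz(c,s,*g(335,348),.08))
for r in(352,366,370): print("tip",wonz(c,s,*g(331,r),.0875))
E
```

```text
hole [0.6217 0.1478 0.08  ]
tip [0.6228 0.1486 0.0875]
tip [0.6198 0.1487 0.0875]
tip [0.619  0.1488 0.0875]
```

>>> {"method": "jog_arm", "body": {
  "steps": [
    [1, 0.0025, 0.0005, 0.0, 0.0003, 0.003, 0],
    [1, 0.0025, 0.0005, 0.006, 0.0003, 0.003, 0],
    [1, 0.0025, 0.0005, 0.012, 0.0003, 0.003, 0],
    [1, 0.0025, 0.0005, 0.017, 0.0003, 0.003, 0],
    [1, 0.0025, 0.0005, 0.017, 0.0003, 0.003, 0]
  ]
}}

```text
t: 6.8
tool_pos: [0.6252, 0.1479, 0.1769]
orientation: [-3.14, 0.084, -0.007]
force: [-0.0, -0.2, -1.1]
opening: 0.0171
```

```bash
python3 - <<'E'
from h import *
from plant import robot
gp((.623,.148,.17))
c=robot.read_camera("wrist");cv2.imwrite(f"pics/o.png",crop(c["image"],200,120,360,280,4))
E
```

```text
t 6.8 pos [0.6252 0.1479 0.1769] F [-0.0288 -0.2497 -1.088 ] op 0.0171 q [0.1526 0.2693 1.4329 0.     1.4348 1.7772]
go [-0.0022  0.0001  0.0068] [-0.0009 -0.0044  0.0002]
```

View pics/o.png

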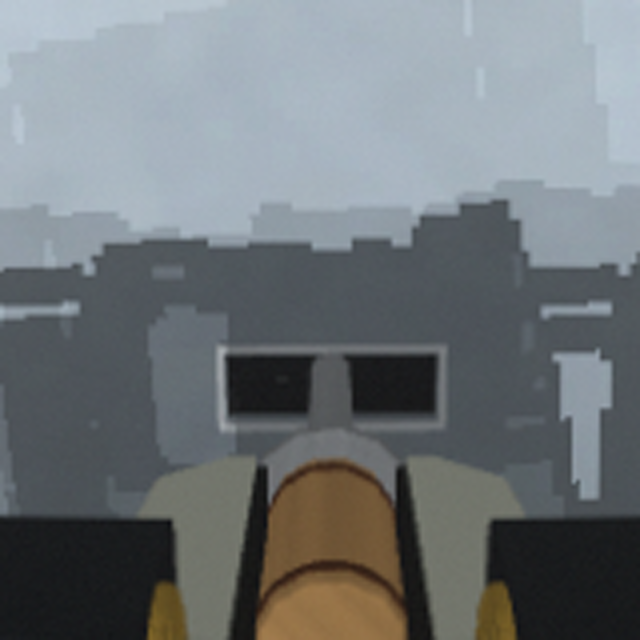

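```bash
python3 - <<'E'
from h import *
from plant import robot
np.set_printoptions(precision=4,suppress=True)
s=robot.read_state();c=robot.read_camera("wrist")
g=lambda x,y:((x+.5)/4-.5+200,(y+.5)/4-.5+120)
print("hole",wonz(c,s,*g(332,384),.08), wonz(c,s,*g(332,354),.08), wonz(c,s,*g(332,415),.08))
for r in(352,366,370): print("tip",wonz(c,s,*g(331,r),.0736))
E
```

```text
hole [0.6214 0.148  0.08  ] [0.6276 0.1477 0.08  ] [0.615  0.1483 0.08  ]
tip [0.6264 0.1479 0.0736]
tip [0.6234 0.1481 0.0736]
tip [0.6226 0.1481 0.0736]
```

The tip is in the hole, about 1.5 mm too far in +x. I'll correct that and probe down at the centre.

>>> {"method": "jog_arm", "body": {
  "steps": [
    [1, -0.002, 0, 0.002, -0.001, -0.004, 0],
    [1, -0.002, 0, 0.006, -0.001, -0.004, 0],
    [1, -0.002, 0, 0.009, -0.001, -0.004, 0],
    [1, -0.002, 0, 0.011, -0.001, -0.004, 0],
    [1, -0.002, 0, 0.012, -0.001, -0.004, 0]
  ]
}}

```text
t: 7.52
tool_pos: [0.6239, 0.1482, 0.1662]
orientation: [-3.14, 0.084, -0.004]
force: [-0.6, -1.0, 4.7]
opening: 0.0175
```

```bash
python3 - <<'E'
from h import *
gp((.623,.148,.165))
E
```

```text
t 7.53 pos [0.6239 0.1482 0.1662] F [-0.5595 -0.9643  4.7465] op 0.0175 q [ 0.1534  0.2756  1.4453 -0.0002  1.4184  1.7779]
go [-0.0009  0.0002  0.0012] [-0.0003 -0.0023  0.0002]
```

Contact at TCP z 0.1662 puts the tip at 0.063, so this is the plate. I'll drag gently along +y, pressing lightly.

>>> {"method": "jog_arm", "body": {
  "steps": [
    [1, 0, -0.002, 0.0005, 0, -0.002, 0],
    [1, 0, -0.003, 0.0005, 0, -0.002, 0],
    [1, 0, -0.0045, 0.0005, 0, -0.002, 0],
    [1, 0, -0.006, 0.001, 0, -0.002, 0],
    [1, 0, -0.006, 0.001, 0, -0.002, 0]
  ]
}}

```text
t: 8.15
tool_pos: [0.624, 0.1545, 0.1647]
orientation: [-3.14, 0.084, 0.001]
force: [0.2, -0.3, -0.7]
opening: 0.0174
```

>>> {"method": "jog_arm", "body": {
  "steps": [
    [1, 0, -0.0015, 0.001, 0, 0, 0],
    [1, 0, -0.003, 0.001, 0, 0, 0],
    [1, 0, -0.0045, 0.001, 0, 0, 0],
    [1, 0, -0.006, 0.001, 0, 0, 0],
    [1, 0, -0.006, 0.001, 0, 0, 0]
  ]
}}

```text
t: 8.78
tool_pos: [0.6242, 0.1586, 0.1635]
orientation: [3.138, -0.085, -0.002]
force: [-0.5, -7.7, -0.8]
opening: 0.0174
```

```bash
python3 - <<'E'
from h import *
gp((.623,.148,.165))
E
```

```text
t 8.78 pos [0.6242 0.1586 0.1635] F [-0.5088 -7.6801 -0.8208] op 0.0174 q [ 0.1707  0.2886  1.4349 -0.0025  1.4197  1.7961]
go [-0.0006  0.0107 -0.0015] [ 0.0027  0.0009 -0.0003]
```

The tip dropped past the plate at y 0.1545 with no vertical load, then caught the far edge near 0.158. I'll back off to about 0.155 and sink.

>>> {"method": "jog_arm", "body": {
  "steps": [
    [1, 0, 0.0035, 0, 0.0027, 0.001, 0],
    [1, 0, 0.0035, 0.002, 0.0027, 0.001, 0],
    [1, 0, 0.0035, 0.004, 0.0027, 0.001, 0],
    [1, 0, 0.0035, 0.006, 0.0027, 0.001, 0],
    [1, 0, 0.0035, 0.006, 0.0027, 0.001, 0]
  ]
}}

```text
t: 9.4
tool_pos: [0.6238, 0.1554, 0.1571]
orientation: [-3.14, 0.085, 0.001]
force: [0.1, 0.3, -0.7]
opening: 0.0173
```

```bash
python3 - <<'E'
from h import *
gp((.6235,.155,.152))
E
```

```text
t 9.4 pos [0.6238 0.1554 0.1571] F [ 0.0663  0.2566 -0.7037] op 0.0173 q [0.1643 0.2888 1.4464 0.0001 1.4068 1.789 ]
go [-0.0003  0.0004  0.0051] [-0.      0.0004  0.    ]
```

>>> {"method": "jog_arm", "body": {
  "steps": [
    [1, 0, 0, 0.004, 0, 0, 0],
    [1, 0, 0, 0.006, 0, 0, 0],
    [1, 0, 0, 0.007, 0, 0, 0],
    [1, 0, 0, 0.008, 0, 0, 0],
    [1, 0, 0, 0.009, 0, 0, 0]
  ]
}}

```text
t: 10.02
tool_pos: [0.6244, 0.1555, 0.1495]
orientation: [-3.14, 0.085, -0.002]
force: [-0.8, 0.2, 6.2]
opening: 0.0172
```

```bash
python3 - <<'E'
from h import *
gp((.6235,.155,.145))
E
```

```text
t 10.03 pos [0.6244 0.1555 0.1495] F [-0.7544  0.1947  6.2282] op 0.0172 q [0.1643 0.2945 1.454  0.0001 1.3919 1.789 ]
go [-0.0009  0.0005  0.0044] [-0.0004 -0.0012  0.    ]
```

>>> {"method": "jog_arm", "body": {
  "steps": [
    [1, 0, 0, 0.002, 0, 0, 0],
    [1, 0, 0, 0.003, 0, 0, 0],
    [1, 0, 0, 0.004, 0, 0, 0],
    [1, 0, 0, 0.005, 0, 0, 0],
    [1, 0, 0, 0.005, 0, 0, 0]
  ]
}}

```text
t: 10.65
tool_pos: [0.6245, 0.1555, 0.1446]
orientation: [-3.14, 0.085, -0.002]
force: [-1.6, -1.0, 3.2]
opening: 0.0177
```

```bash
python3 - <<'E'
from h import *
from plant import robot
gp((.6235,.155,.145))
c=robot.read_camera("side");cv2.imwrite(f"pics/p.png",crop(c["image"],190,170,320,290,5))
E
```

```text
t 10.65 pos [0.6245 0.1555 0.1446] F [-1.584  -1.0312  3.1951] op 0.0177 q [0.1643 0.2983 1.4585 0.0001 1.3833 1.789 ]
go [-0.0009  0.0005 -0.0004] [-0.0005 -0.0014  0.    ]
```

View pics/p.png

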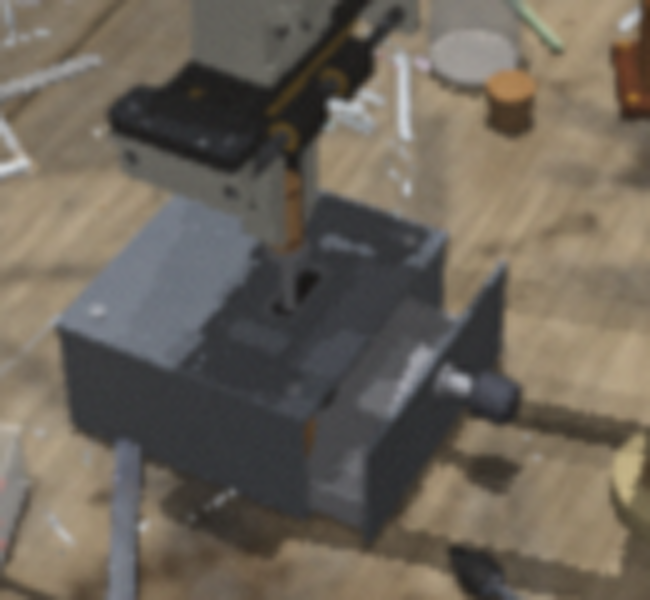

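The tray has sprung out: the side view shows a gap of roughly 35 mm, with the knob at crop (495,398). I'll withdraw the pin straight up.

>>> {"method": "jog_arm", "body": {
  "steps": [
    [1, -0.001, 0, -0.02, 0, 0, 0],
    [1, -0.001, 0, -0.05, 0, 0, 0],
    [1, -0.001, 0, -0.08, 0, 0, 0],
    [1, -0.001, 0, -0.11, 0, 0, 0],
    [1, -0.001, 0, -0.11, 0, 0, 0]
  ]
}}

```text
t: 11.32
tool_pos: [0.625, 0.1558, 0.2588]
orientation: [-3.139, 0.085, -0.012]
force: [0.6, -0.3, 0.4]
opening: 0.0176
```

```bash
python3 - <<'E'
from h import *
gp((.5276,-.2177,.25))
E
```

```text
t 11.32 pos [0.625  0.1558 0.2588] F [ 0.5907 -0.3064  0.3844] op 0.0176 q [0.1647 0.2326 1.3263 0.0001 1.5746 1.7894]
go [-0.0772  0.3782  0.0075] [-0.0019 -0.0078  0.0001]
```

>>> {"method": "jog_arm", "body": {
  "steps": [
    [1, -0.077, 0.378, 0.008, -0.002, -0.008, 0],
    [1, -0.077, 0.378, 0.008, -0.002, -0.008, 0],
    [1, -0.077, 0.378, 0.008, -0.002, -0.008, 0],
    [1, -0.077, 0.378, 0.008, -0.002, -0.008, 0],
    [1, -0.077, 0.378, 0.008, -0.002, -0.008, 0]
  ]
}}

```text
t: 11.95
tool_pos: [0.5444, -0.1487, 0.2488]
orientation: [-3.14, 0.084, 0.003]
force: [0.6, 0.6, -0.4]
opening: 0.0171
```

```bash
python3 - <<'E'
from h import *
gp((.5276,-.2177,.24))
E
```

```text
t 11.95 pos [ 0.5444 -0.1487  0.2488] F [ 0.6227  0.6229 -0.4294] op 0.0171 q [-0.3574  0.0297  1.565  -0.0002  1.5489  1.2671]
go [-0.013   0.0698  0.0088] [-0.0004  0.0019  0.0003]
```

>>> {"method": "jog_arm", "body": {
  "steps": [
    [1, -0.013, 0.07, 0.01, 0, 0.002, 0],
    [1, -0.013, 0.07, 0.01, 0, 0.002, 0],
    [1, -0.013, 0.07, 0.03, 0, 0.002, 0],
    [1, -0.013, 0.07, 0.04, 0, 0.002, 0],
    [1, -0.013, 0.07, 0.04, 0, 0.002, 0]
  ]
}}

```text
t: 12.58
tool_pos: [0.5271, -0.2159, 0.2067]
orientation: [-3.138, 0.081, 0.004]
force: [0.4, -0.2, -0.6]
opening: 0.0174
```

```bash
python3 - <<'E'
from h import *
from plant import robot
gp((.5276,-.2177,.19))
for n in("scene","side","wrist"):
    c=robot.read_camera(n);
    b=dict(scene=(310,260,420,370),side=(270,120,380,230),wrist=(200,120,360,280))[n]
    cv2.imwrite(f"pics/r_{n}.png",crop(c["image"],*b,4))
cv2.imwrite("pics/r.png",np.hstack([cv2.resize(cv2.imread("pics/r_"+x+".png"),(400,400)) for x in("scene","side")]))
E
```

```text
t 12.57 pos [ 0.5271 -0.2159  0.2067] F [ 0.3664 -0.2009 -0.565 ] op 0.0174 q [-0.4792  0.065   1.6052  0.0006  1.4748  1.1432]
go [0.0006 0.0018 0.0167] [-0.002   0.0029  0.0024]
```

View pics/r_wrist.png

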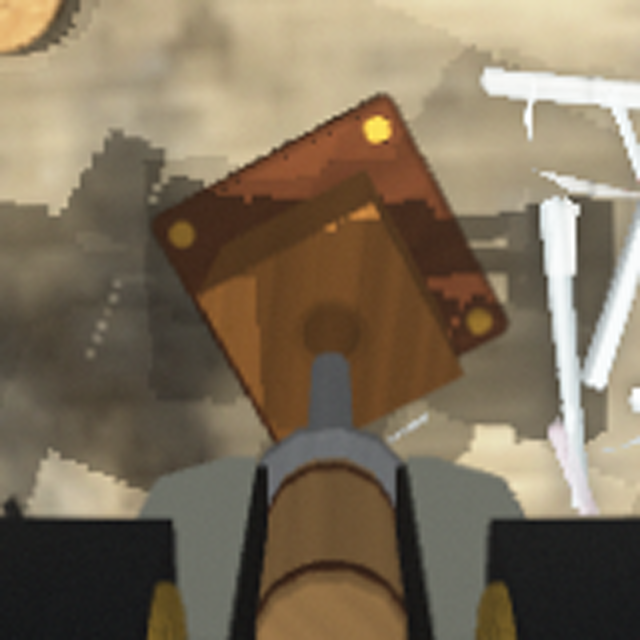

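View pics/r.png

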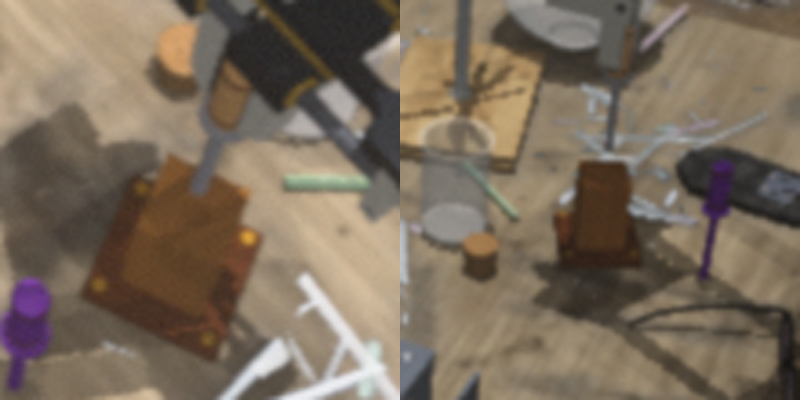

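```bash
python3 - <<'E'
from h import *
from plant import robot
np.set_printoptions(precision=4,suppress=True)
s=robot.read_state();c=robot.read_camera("wrist")
g=lambda x,y:((x+.5)/4-.5+200,(y+.5)/4-.5+120)
print("hole",wonz(c,s,*g(332,328),.08),[wonz(c,s,*g(*p),.08)[:2] for p in[(303,328),(361,328),(332,302)]])
for r in(366,370): print("tip",wonz(c,s,*g(331,r),.1034))
E
```

```text
hole [ 0.5276 -0.2174  0.08  ] [array([ 0.5279, -0.211 ]), array([ 0.5272, -0.2238]), array([ 0.5334, -0.2177])]
tip [ 0.5251 -0.217   0.1034]
tip [ 0.5243 -0.217   0.1034]
```

>>> {"method": "jog_arm", "body": {
  "steps": [
    [1, 0.0015, 0.001, 0.005, -0.002, 0.003, 0.002],
    [1, 0.0015, 0.001, 0.012, -0.002, 0.003, 0.002],
    [1, 0.0015, 0.001, 0.014, -0.002, 0.003, 0.002],
    [1, 0.0015, 0.001, 0.014, -0.002, 0.003, 0.002]
  ]
}}

```text
t: 13.28
tool_pos: [0.5294, -0.2184, 0.1951]
orientation: [3.139, -0.086, 0.005]
force: [-0.1, -0.8, -1.0]
opening: 0.0172
```

```bash
python3 - <<'E'
from h import *
from plant import robot
gp((.5276,-.2177,.18))
c=robot.read_camera("wrist");cv2.imwrite(f"pics/u.png",crop(c["image"],200,120,360,280,4))
E
```

```text
t 13.28 pos [ 0.5294 -0.2184  0.1951] F [-0.092  -0.7929 -0.968 ] op 0.0172 q [-0.4806  0.0732  1.6181 -0.0002  1.4465  1.1448]
go [-0.0019 -0.0006  0.0151] [ 0.0017 -0.0034 -0.0006]
```

View pics/u.png

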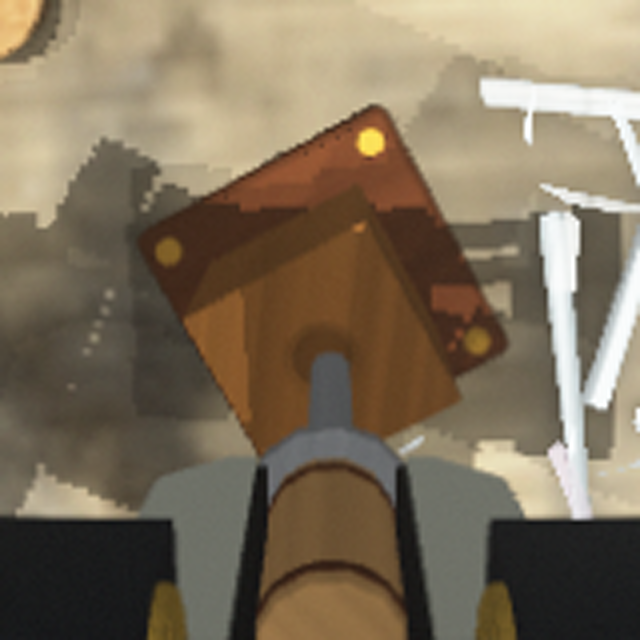

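```bash
python3 - <<'E'
from h import *
from plant import robot
np.set_printoptions(precision=4,suppress=True)
s=robot.read_state();c=robot.read_camera("wrist")
g=lambda x,y:((x+.5)/4-.5+200,(y+.5)/4-.5+120)
print("hole",wonz(c,s,*g(324,353),.08),[wonz(c,s,*g(*p),.08)[:2] for p in[(293,352),(355,352),(324,324)]])
for r in(366,370): print("tip",wonz(c,s,*g(331,r),.0918))
E
```

```text
hole [ 0.5273 -0.2172  0.08  ] [array([ 0.5278, -0.2106]), array([ 0.5271, -0.2238]), array([ 0.5336, -0.2175])]
tip [ 0.5275 -0.2187  0.0918]
tip [ 0.5266 -0.2186  0.0918]
```

>>> {"method": "jog_arm", "body": {
  "steps": [
    [1, 0.0003, -0.0012, 0.0, 0.0017, -0.0034, 0],
    [1, 0.0003, -0.0012, 0.01, 0.0017, -0.0034, 0],
    [1, 0.0003, -0.0012, 0.02, 0.0017, -0.0034, 0],
    [1, 0.0003, -0.0012, 0.03, 0.0017, -0.0034, 0],
    [1, 0.0003, -0.0012, 0.03, 0.0017, -0.0034, 0]
  ]
}}

```text
t: 14.0
tool_pos: [0.5293, -0.2169, 0.1639]
orientation: [-3.14, 0.086, 0.003]
force: [-0.5, 0.1, -1.1]
opening: 0.0173
```

```bash
python3 - <<'E'
from h import *
gp((.5285,-.2172,.11))
E
```

```text
t 14.0 pos [ 0.5293 -0.2169  0.1639] F [-0.49    0.0545 -1.1297] op 0.0173 q [-0.4787  0.099   1.6488  0.      1.3957  1.1468]
go [-0.0007  0.0003  0.0539] [-0.0008  0.0017 -0.0007]
```

The tip is inside the holder hole with no load, so I'll continue down.

>>> {"method": "jog_arm", "body": {
  "steps": [
    [1, -0.0007, 0, 0.012, -0.0008, 0.0017, 0],
    [1, -0.0007, 0, 0.025, -0.0008, 0.0017, 0],
    [1, -0.0007, 0, 0.038, -0.0008, 0.0017, 0],
    [1, -0.0007, 0, 0.05, -0.0008, 0.0017, 0],
    [1, -0.0007, 0, 0.052, -0.0008, 0.0017, 0]
  ]
}}

```text
t: 14.62
tool_pos: [0.5276, -0.2164, 0.1103]
orientation: [-3.139, 0.086, 0.003]
force: [-0.3, 0.0, -1.5]
opening: 0.0175
```

```bash
python3 - <<'E'
from h import *
gp((.5285,-.2172,.1083))
E
```

```text
t 14.62 pos [ 0.5276 -0.2164  0.1103] F [-0.2894  0.0068 -1.4922] op 0.0175 q [-0.4791  0.1441  1.7018 -0.      1.298   1.1464]
go [0.0009 0.0007 0.002 ] [-0.0009  0.0022 -0.0007]
```

Within 2 mm of home. I'll lower the last bit and release.

>>> {"method": "jog_arm", "body": {
  "steps": [
    [1, 0, 0, 0.002, -0.001, 0.002, 0],
    [1, 0, 0, 0.002, -0.001, 0.002, 0],
    [0.6, 0, 0, 0.002, -0.001, 0.002, 0],
    [0.6, 0, 0, 0.002, -0.001, 0.002, 0],
    [0.6, 0, 0, 0.002, -0.001, 0.002, 0]
  ]
}}

```text
t: 15.25
tool_pos: [0.5278, -0.2165, 0.1085]
orientation: [3.14, -0.086, 0.0]
force: [0.2, 0.2, 0.1]
opening: 0.0368
```

>>> {"method": "jog_arm", "body": {
  "steps": [
    [0.3, 0, 0, 0, 0, 0, 0],
    [0.3, 0, 0, 0, 0, 0, 0],
    [0.3, 0, 0, 0, 0, 0, 0],
    [0.3, 0, 0, -0.04, 0, 0, 0],
    [0.3, 0, 0, -0.09, 0, 0, 0]
  ]
}}

```text
t: 15.88
tool_pos: [0.5267, -0.2159, 0.1979]
orientation: [-3.139, 0.086, 0.005]
force: [1.0, 0.2, -0.1]
opening: 0.0645
```

>>> {"method": "jog_arm", "body": {
  "steps": [
    [0.3, 0, 0, -0.06, 0, 0, 0],
    [0.3, 0, 0, -0.06, 0, 0, 0]
  ]
}}

```text
t: 16.12
tool_pos: [0.5296, -0.2174, 0.2648]
orientation: [3.137, -0.086, 0.011]
force: [0.3, -0.3, 0.2]
opening: 0.065
```

```bash
python3 - <<'E'
from h import *
from plant import robot
gp((.5,.155,.2))
for n in("scene","side"):
    c=robot.read_camera(n);
    b=dict(scene=(310,260,420,370),side=(270,120,380,230))[n]
    cv2.imwrite(f"pics/v_{n}.png",crop(c["image"],*b,4))
    b=dict(scene=(210,120,350,240),side=(190,170,330,290))[n]
    cv2.imwrite(f"pics/k_{n}.png",crop(c["image"],*b,5))
cv2.imwrite("pics/v.png",np.hstack([cv2.resize(cv2.imread("pics/v_"+x+".png"),(400,400)) for x in("scene","side")]))
E
```

```text
t 16.12 pos [ 0.5296 -0.2174  0.2648] F [ 0.2619 -0.2659  0.2181] op 0.065 q [-0.479   0.037   1.5286 -0.0001  1.5683  1.1464]
go [-0.0503 -0.3704  0.0632] [ 0.0033 -0.007  -0.0006]
```

View pics/v.png

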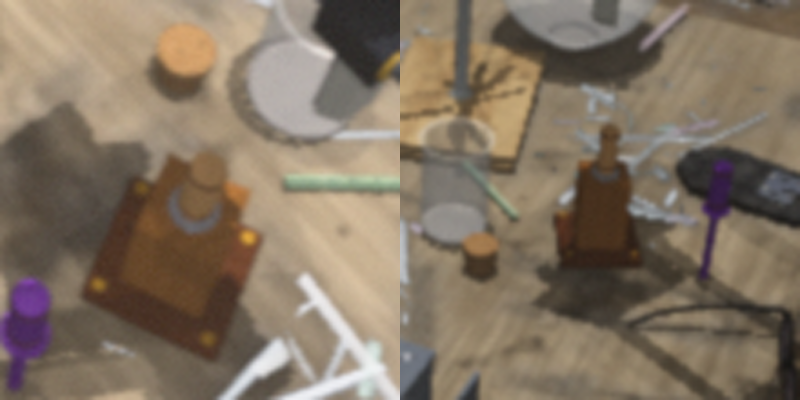

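View pics/k_scene.png

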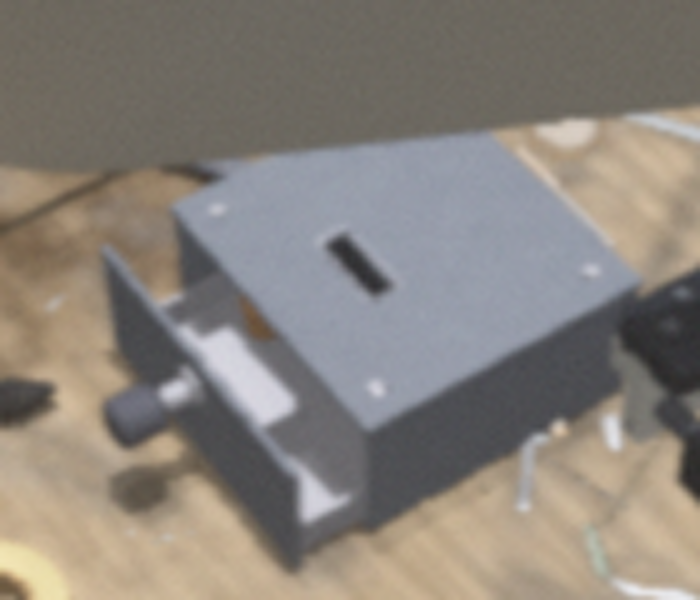

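View pics/k_side.png

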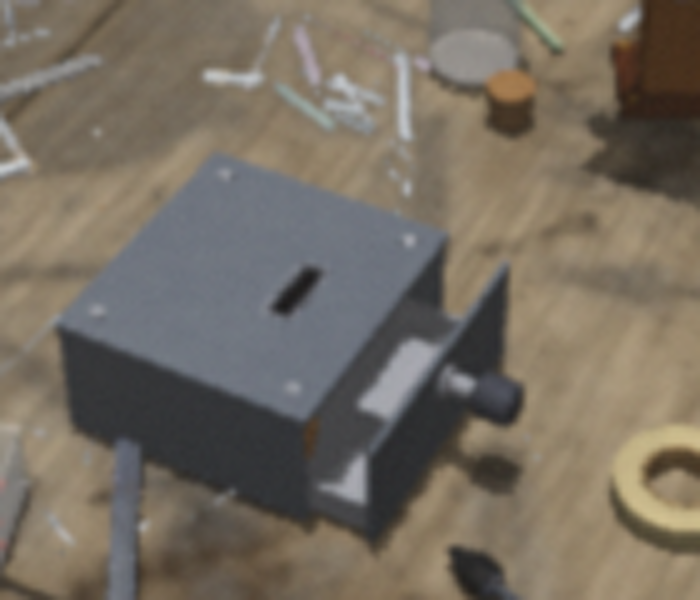

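The pin is seated, with the flange on the post and the handle upright. The tray is part way out and the knob is at scene (237,202) and side (289,249).

```bash
python3 - <<'E'
from h import *
from plant import robot
S=robot.read_camera("scene");D=robot.read_camera("side")
a=(137.5/5-.5+210,412.5/5-.5+120);b=(496.5/5-.5+190,397.5/5-.5+170)
print(tri(S,a,D,b),onz(S,*a,.055),onz(D,*b,.055))
print("ring",onz(S,207,243,.02),onz(D,326,267,.02),"brush tip",onz(S,213,200,.01))
print("pin top",tri(S,(206/400*110-.5+310,168/400*110-.5+260),D,((611-400)/400*110-.5+270,131/400*110-.5+120)))
gp((.5,.155,.2))
E
```

```text
(array([0.50012431, 0.15425048, 0.05621118]), np.float64(0.0007052700291564664)) [0.5009533  0.15519158 0.055     ] [0.50016231 0.15327121 0.055     ]
ring [0.39826428 0.12432626 0.02      ] [0.39699898 0.14012671 0.02      ] brush tip [0.47533551 0.22728    0.01      ]
pin top (array([ 0.52448613, -0.21525023,  0.12621083]), np.float64(0.00036481980754398747))
t 16.32 pos [ 0.5261 -0.2156  0.256 ] F [-0.3394 -0.6134 -0.2656] op 0.0651 q [-0.4791  0.0426  1.5386 -0.0001  1.5664  1.1465]
go [-0.046  -0.3685  0.0572] [-0.0024  0.0056 -0.0008]
```

>>> {"method": "jog_arm", "body": {
  "steps": [
    [0.3, -0.046, -0.369, 0.04, -0.002, 0.005, 0],
    [0.3, -0.046, -0.369, 0.04, -0.002, 0.005, 0],
    [0.3, -0.046, -0.369, 0.04, -0.002, 0.005, 0],
    [0.3, -0.046, -0.369, 0.04, -0.002, 0.005, 0],
    [0.3, -0.046, -0.369, 0.04, -0.002, 0.005, 0]
  ]
}}

```text
t: 16.95
tool_pos: [0.503, 0.0956, 0.2216]
orientation: [-3.14, 0.086, 0.006]
force: [1.1, -0.9, 0.6]
opening: 0.065
```

```bash
python3 - <<'E'
from h import *
gp((.4995,.1545,.19))
E
```

```text
t 16.95 pos [0.503  0.0956 0.2216] F [ 1.0804 -0.8763  0.5658] op 0.065 q [ 0.0874 -0.1004  1.7414  0.0004  1.5042  1.7131]
go [-0.0066 -0.0586  0.0316] [ 0.0001  0.0036 -0.001 ]
```

>>> {"method": "jog_arm", "body": {
  "steps": [
    [0.3, -0.0066, -0.0586, 0.02, 0, 0.0036, 0],
    [0.3, -0.0066, -0.0586, 0.06, 0, 0.0036, 0],
    [0.3, -0.0066, -0.0586, 0.06, 0, 0.0036, 0],
    [0.3, -0.0066, -0.0586, 0.06, 0, 0.0036, 0]
  ]
}}

```text
t: 17.45
tool_pos: [0.4993, 0.1539, 0.1618]
orientation: [3.14, -0.087, -0.002]
force: [0.5, 0.0, 0.0]
opening: 0.0649
```

```bash
python3 - <<'E'
from h import *
from plant import robot
np.set_printoptions(precision=4,suppress=True)
gp((.4995,.1545,.05))
c=robot.read_camera("wrist");cv2.imwrite(f"pics/x.png",c["image"][:,:,::-1])
E
```

```text
t 17.45 pos [0.4993 0.1539 0.1618] F [0.5235 0.0217 0.043 ] op 0.0649 q [ 0.2009 -0.0337  1.7885 -0.0002  1.388   1.8275]
go [ 0.0003 -0.0007  0.1118] [ 0.0005  0.001  -0.0017]
```

View pics/x.png

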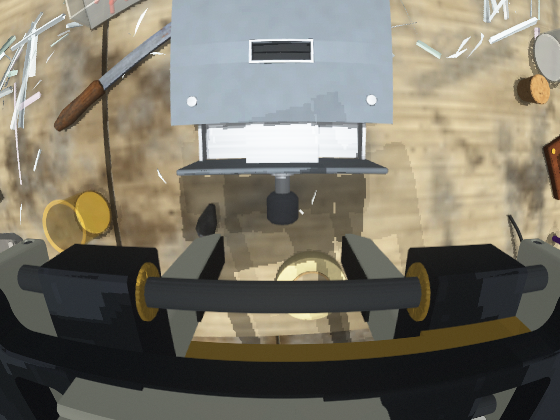

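The wrist view shows the knob at (283,208), centred between the open fingers. Next I'll lower onto it.

>>> {"method": "jog_arm", "body": {
  "steps": [
    [0.3, 0, -0.0005, 0.04, 0, 0.001, 0],
    [0.3, 0, -0.0005, 0.08, 0, 0.001, 0],
    [0.3, 0, -0.0005, 0.108, 0, 0.001, 0],
    [0.3, 0, -0.0005, 0.112, 0, 0.001, 0],
    [0.3, 0, -0.0005, 0.112, 0, 0.001, 0]
  ]
}}

```text
t: 18.12
tool_pos: [0.5016, 0.154, 0.0525]
orientation: [-3.14, 0.09, -0.006]
force: [0.1, -0.3, 0.5]
opening: 0.0651
```

```bash
python3 - <<'E'
from h import *
gp((.4995,.1545,.05))
E
```

```text
t 18.12 pos [0.5016 0.154  0.0525] F [ 0.0784 -0.3209  0.5267] op 0.0651 q [ 0.2005  0.0912  1.8744 -0.0005  1.1719  1.8287]
go [-0.0021 -0.0004  0.0025] [-0.0005 -0.0041 -0.0032]
```

>>> {"method": "jog_arm", "body": {
  "steps": [
    [1, -0.002, 0, 0.002, 0, -0.004, -0.003],
    [1, -0.002, 0, 0.002, 0, -0.004, -0.003],
    [1, -0.002, 0, 0.002, 0, -0.004, -0.003],
    [1, -0.002, 0, 0.002, 0, -0.004, -0.003],
    [1, -0.002, 0, 0.002, 0, -0.004, -0.003]
  ],
  "force": 40
}}

```text
t: 18.75
tool_pos: [0.4996, 0.154, 0.0506]
orientation: [-3.14, 0.085, -0.0]
force: [-0.2, -1.9, 1.2]
opening: 0.0245
```

>>> {"method": "jog_arm", "body": {
  "steps": [
    [1, 0, 0, 0, 0, 0, 0],
    [1, 0, 0, 0, 0, 0, 0]
  ]
}}

```text
t: 19.0
tool_pos: [0.4996, 0.154, 0.0506]
orientation: [-3.14, 0.085, -0.0]
force: [-0.5, -0.3, 1.2]
opening: 0.0244
```

```bash
python3 - <<'E'
from h import *
gp((.4625,.1565,.051))
E
```

```text
t 19.0 pos [0.4996 0.154  0.0506] F [-0.4784 -0.306   1.211 ] op 0.0244 q [0.2008 0.0926 1.8768 0.0003 1.1721 1.8255]
go [-0.0372 -0.0005 -0.0004] [-0.0003 -0.0001 -0.    ]
```

The knob is gripped at an opening of 24 to 26 mm. I'll pull it out along -x.

>>> {"method": "jog_arm", "body": {
  "steps": [
    [1, -0.008, 0, 0, 0, 0, 0],
    [1, -0.016, 0, 0, 0, 0, 0],
    [1, -0.024, 0, 0, 0, 0, 0],
    [1, -0.03, 0, 0, 0, 0, 0],
    [1, -0.03, 0, 0, 0, 0, 0]
  ]
}}

```text
t: 19.62
tool_pos: [0.4687, 0.1555, 0.0506]
orientation: [3.14, -0.085, -0.002]
force: [-3.6, -3.2, 2.0]
opening: 0.0251
```

```bash
python3 - <<'E'
from h import *
gp((.4625,.1565,.051))
E
```

```text
t 19.62 pos [0.4687 0.1555 0.0506] F [-3.6112 -3.2287  2.0181] op 0.0251 q [0.2164 0.0171 1.9554 0.0002 1.1702 1.841 ]
go [-0.0062 -0.0006 -0.0004] [0.0002 0.0012 0.0002]
```

>>> {"method": "jog_arm", "body": {
  "steps": [
    [1, -0.003, 0, 0, 0, 0, 0],
    [1, -0.005, 0, 0, 0, 0, 0],
    [1, -0.007, 0, 0, 0, 0, 0],
    [1, -0.008, 0, 0, 0, 0, 0],
    [1, -0.008, 0, 0, 0, 0, 0]
  ]
}}

```text
t: 20.25
tool_pos: [0.4641, 0.1557, 0.0508]
orientation: [-3.14, 0.085, -0.01]
force: [20.8, -2.0, -18.6]
opening: 0.0248
```

```bash
python3 - <<'E'
from h import *
from plant import robot
gp((.4625,.1565,.051))
for n in("scene","side"):
    c=robot.read_camera(n);
    b=dict(scene=(180,120,320,240),side=(190,170,330,290))[n]
    cv2.imwrite(f"pics/y_{n}.png",crop(c["image"],*b,5))
E
```

```text
t 20.25 pos [0.4641 0.1557 0.0508] F [ 20.7713  -2.0294 -18.6475] op 0.0248 q [ 0.2199 -0.0019  1.9742 -0.0013  1.163   1.8454]
go [-0.0016 -0.0007 -0.0002] [-0.0006 -0.0064 -0.0002]
```

View pics/y_side.png

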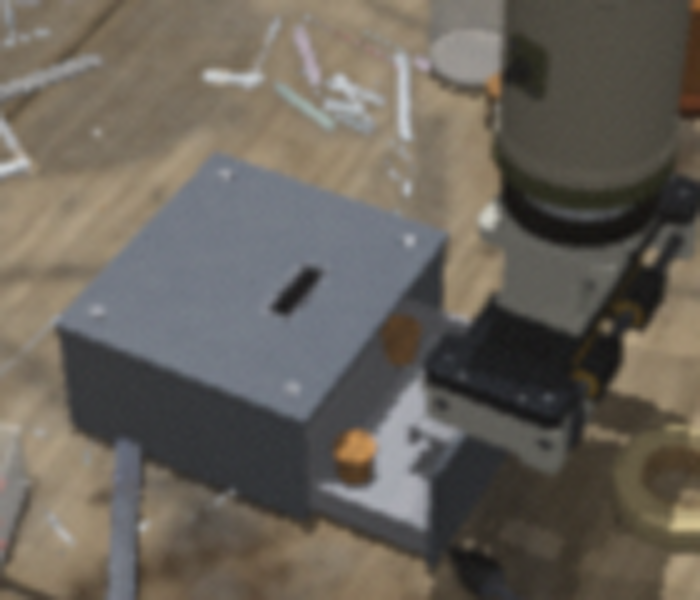

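The pull now meets 21 N, so the tray is at its end stop, and the tray is visibly fully out. I'll relax, open and lift straight up.

>>> {"method": "jog_arm", "body": {
  "steps": [
    [1, 0, 0, 0, 0, 0, 0],
    [0.3, 0, 0, 0, 0, 0, 0],
    [0.3, 0, 0, 0, 0, 0, 0],
    [0.3, 0, 0, 0, 0, 0, 0],
    [0.3, 0, 0, 0, 0, 0, 0]
  ]
}}

```text
t: 20.98
tool_pos: [0.464, 0.1559, 0.0508]
orientation: [-3.14, 0.085, -0.01]
force: [0.3, 0.9, 0.0]
opening: 0.06
```

>>> {"method": "jog_arm", "body": {
  "steps": [
    [0.3, 0, 0, -0.03, 0, 0, 0],
    [0.3, 0, 0, -0.08, 0, 0, 0],
    [0.3, 0, 0, -0.13, 0, 0, 0],
    [0.3, 0, 0, -0.18, 0, 0, 0],
    [0.3, 0, 0, -0.18, 0, 0, 0]
  ]
}}

```text
t: 21.6
tool_pos: [0.4655, 0.1565, 0.2362]
orientation: [-3.138, 0.085, -0.023]
force: [1.0, 0.1, -0.8]
opening: 0.0651
```

```bash
python3 - <<'E'
from h import *
from plant import robot
gp((.4625,.1565,.051))
for n in("scene","side"):
    c=robot.read_camera(n);cv2.imwrite(f"pics/z_{n}.png",c["image"][:,:,::-1])
    b=dict(scene=(180,120,320,240),side=(190,170,330,290))[n]
    cv2.imwrite(f"pics/z2_{n}.png",crop(c["image"],*b,5))
E
```

```text
t 21.6 pos [0.4655 0.1565 0.2362] F [ 1.0329  0.0775 -0.773 ] op 0.0651 q [ 0.2205 -0.185   1.7915 -0.001   1.5199  1.8454]
go [-0.0058  0.0007  0.1851] [-0.0031 -0.0149 -0.    ]
```

View pics/z_scene.png

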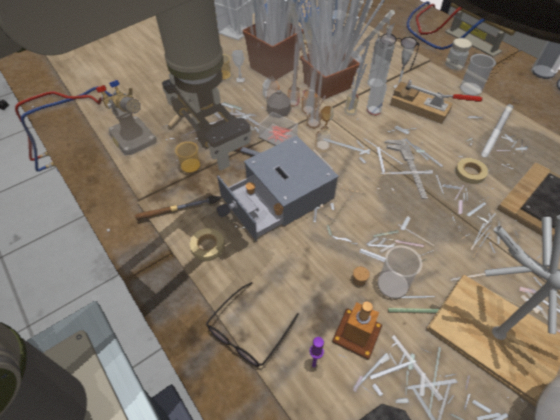

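View pics/z2_scene.png

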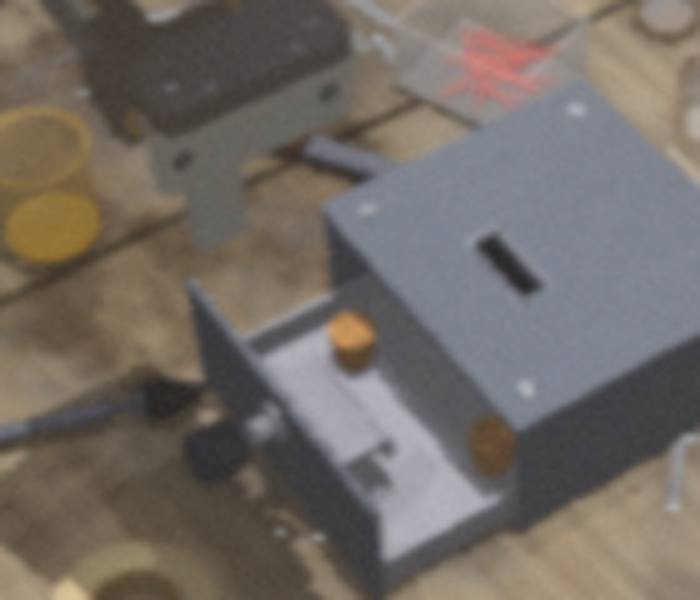

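View pics/z_side.png

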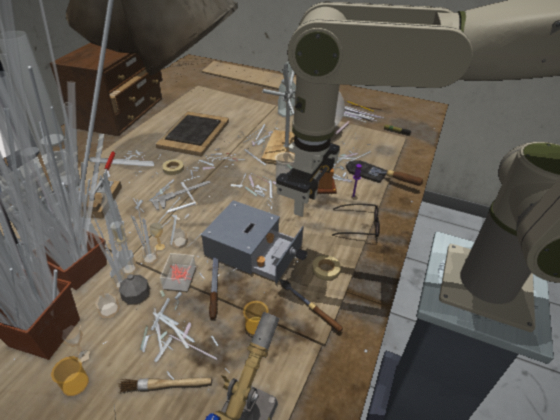

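View pics/z2_side.png

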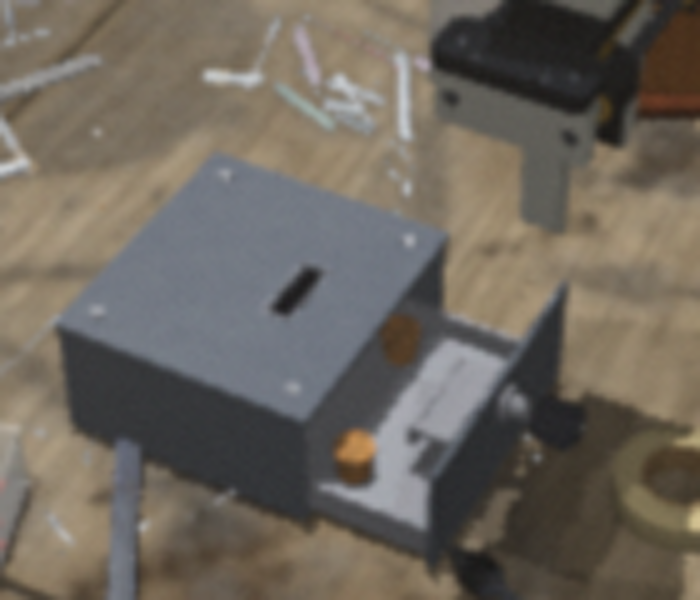

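The tray is out with the knob at scene (223,210), the pin is in its holder (367,306), and the beaker and amber jar stand where they were. A numeric check before handing in:

```bash
python3 - <<'E'
from h import *
from plant import robot
np.set_printoptions(precision=4,suppress=True)
S=robot.read_camera("scene");D=robot.read_camera("side")
k,e=tri(S,(217.5/5-.5+180,452/5-.5+120),D,(556/5-.5+190,419/5-.5+170))
print("knob",k,e,"tray out",np.linalg.norm(k[:2]-[.621,.148])-.089)
cv2.imwrite("pics/fin.png",crop(S["image"],300,240,430,370,4))
a=cv2.imread("pics/scene0.png").astype(int);b=S["image"][:,:,::-1].astype(int)
for n,r in dict(beaker=(370,240,430,305),jar=(172,138,205,178)).items():
    x0,y0,x1,y1=r;print(n,np.abs(a-b)[y0:y1,x0:x1].mean())
E
```

```text
knob [0.4646 0.1551 0.0556] 0.0019062154970349203 tray out 0.06751134795913966
beaker 9.117692307692307
jar 6.311868686868687
```

View pics/fin.png

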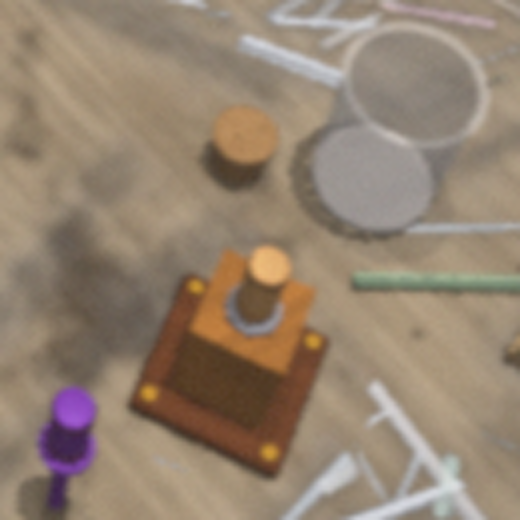

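```bash
python3 -c "
from plant import robot
print(robot.close_job())"
```

```text
the job is handed in; nothing more can be done
None
```

I used the release pin to find and press the hidden catch, so the tray sprang out. I then put the pin back in its holder, pulled the tray to its end stop, and handed the job in at about 22 s. No verdict was reported.

- **Catch:** The plate's opening was about 7 mm along +y from the middle of the hole. The wrist read no more than about 6 N vertically and 8 N sideways at the end of any probing move, against the 30 N limit.
- **Tray:** The pull stopped firmly at about 21 N. The final two-view measurement put the tray about 67.5 mm out, where 70 mm was expected. The views are good to about 2 mm, and the requirement is 62 mm.
- **Pin:** It is upright and released, with its flange on the post. The final picture looks the same as at the start. Its top measured 0.126 m high, where 0.128 m was expected; the same measurement at the start also gave 0.126 m.
- **Beaker and amber jar:** Both look unmoved in the final picture. I checked them only by comparing pictures and did not measure their positions again.

None of the checks failed.

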